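# Stage four turned parts by height along a pad rail

### The job

Stand the brass gas nozzle, the bolt, the flanged nut and the white spacer ring upright along the row of pads on the steel rail in order of height, each centred on its own pad, with the tallest on the red pad and the shortest on the black pad at the other end of the row. Leave the brown bush and the blue screwdriver where they are.

Things in the scene. Friction and masses are not known exactly. Their poses are not given: they have to be found in the camera images.
- gas_nozzle: brass-coloured gas nozzle, a slim upright tube 25 mm in diameter and 56 mm tall, standing on the bench to the right of the tool box. Origin at the centre of its underside, z up. About 70 g
- bolt: grey steel hex bolt standing on its head, thread upward, 38 mm tall; the head at the bottom is 19 mm (x) by 22 mm (y), the threaded shank above it is thinner. Standing on the bench to the right of the tool box. Origin at the centre of the head's underside, z up along the shank. About 50 g
- flange_nut: dark steel flanged clamp nut, 22 mm tall, with a round flange 46 mm in diameter at the bottom. Lying flange down on the bench to the right of the tool box. Origin at the centre of its underside, z up. About 120 g. The flange can be gripped across its 46 mm
- spacer: white turned spacer ring, 42 mm in diameter and 16 mm tall. Lying flat on the bench to the right of the tool box. Origin at the centre of its underside, z up. About 120 g
- pad_red: round red rubber pad, 54 mm across and 4 mm thick, at one end of the row of four pads on a grey painted steel rail (248 x 72 x 8 mm, fixed to the bench to the left of the tool box). The pads stand in a straight row, 60 mm from centre to centre; which end is red changes. Fixed. Origin at the centre of its underside, its top face is 4 mm above (about 12 mm above the bench); z up, x along the row of pads. The tallest part belongs here
- pad_mid_1: round black rubber pad, 54 mm across and 4 mm thick, one of the two inner pads of the row on the rail. Fixed. Origin at the centre of its underside, its top face is 4 mm above (about 12 mm above the bench); z up, x along the row of pads. Whichever of the two inner pads lies next to the red one is second in the row
- pad_mid_2: round black rubber pad, 54 mm across and 4 mm thick, one of the two inner pads of the row on the rail. Fixed. Origin at the centre of its underside, its top face is 4 mm above (about 12 mm above the bench); z up, x along the row of pads. Whichever of the two inner pads lies next to the red one is second in the row
- pad_end: round black rubber pad, 54 mm across and 4 mm thick, at the end of the row opposite the red pad. Fixed. Origin at the centre of its underside, its top face is 4 mm above (about 12 mm above the bench); z up, x along the row of pads. The shortest part belongs here
- tube_bush: brown turned bush, 53 mm in diameter and 48 mm tall, standing on the bench beyond the far end of the closed tool box. Not to be moved. Origin at the centre of its underside, z up. (The tool box, dark, closed and fixed, stands between parts and rail: about 200 mm wide, 370 mm long away from the robot, from x = 0.16 to 0.57 and y = -0.08 to 0.19 m, its top 165 mm above the bench)
- driver: screwdriver with a blue handle, 194 mm long, 30 mm wide, 28 mm high, lying on the bench to the left of the rail. Not to be moved. Origin at its middle on the underside, x along the blade
There are look-alikes about, which are no part of the job. Of the things shaped like the flange_nut, the steel one is meant. What is shaped like the gas_nozzle but turquoise is not meant.

How it is judged:
At the end, for the whole second after the job is handed in: The gas nozzle stands on the red pad, the bolt on the inner pad next to it, the flanged nut on the next inner pad and the spacer on the black end pad; each upright (within 0.12 rad), resting on its pad, its centre within 14 mm of the pad's centre, released and at rest (horizontal distance between gas_nozzle and pad_red below 0.014 m and z of gas_nozzle in the frame of pad_red between 0.001 and 0.008 m and horizontal distance between spacer and pad_end below 0.014 m and z of spacer in the frame of pad_end between 0.001 and 0.008 m and ((horizontal distance between pad_red and pad_mid_1 below 0.09 m and horizontal distance between bolt and pad_mid_1 below 0.014 m and z of bolt in the frame of pad_mid_1 between 0.001 and 0.008 m and horizontal distance between flange_nut and pad_mid_2 below 0.014 m and z of flange_nut in the frame of pad_mid_2 between 0.001 and 0.008 m) or (horizontal distance between pad_red and pad_mid_2 below 0.09 m and horizontal distance between bolt and pad_mid_2 below 0.014 m and z of bolt in the frame of pad_mid_2 between 0.001 and 0.008 m and horizontal distance between flange_nut and pad_mid_1 below 0.014 m and z of flange_nut in the frame of pad_mid_1 between 0.001 and 0.008 m)) and angle between each of gas_nozzle, bolt, flange_nut, spacer's own z axis and vertical below 0.12 rad and linear speed of each of gas_nozzle, bolt, flange_nut, spacer below 0.02 m/s and angular speed of each of gas_nozzle, bolt, flange_nut, spacer below 0.2 rad/s and contact force between the fingers and gas_nozzle below 0.05 N and contact force between the fingers and bolt below 0.05 N and contact force between the fingers and flange_nut below 0.05 N and contact force between the fingers and spacer below 0.05 N); the robot touches nothing.
It fails at once if the brown bush is moved by more than 20 mm or tipped over (distance of tube_bush from where it was at the start of the episode above 0.02 m or angle between tube_bush's own z axis and vertical above 0.3 rad).
It fails at once if the screwdriver is moved by more than 20 mm or tipped over (distance of driver from where it was at the start of the episode above 0.02 m or angle between driver's own z axis and vertical above 0.3 rad).
It also fails if it takes over 125 s, if anything falls off the work surface, if the arm or the gripper's body presses on something with over 40 N, if the wrist force passes 120 N, or if a joint passes its speed limit or range.

### The arm

A 6-joint arm with a two-finger parallel gripper is mounted at the origin on the work surface; the furniture and walls round the work are solid. World frame = base frame: x ahead of the robot, y to its left, z up, the work surface at z = 0. Lengths are in m, angles in rad, forces in N, time in s.
With the tool pointing down it reaches from about 0.3 to 0.775 m from the base axis. Payload 14.6 kg.
Tool frame: the origin (TCP) lies at the very end of the fingers, on their centre line; the grasp point (between the pads) lies 19 mm behind it; z points along the fingers, y is the direction in which the jaws open and shut (so a half turn about z gives the same grasp; the last joint's range is limited). The gripper opens to 85 mm and grips with 20 to 120 N. Pads are 22 mm wide; open, the fingers measure 114 mm over their backs; the gripper's body (76 mm by 85 mm) begins 54 mm behind the grasp point. The pads swing forward as they close: fully open they stand 13 mm farther back than shut.
Start: joints at [0.639, 0.3, 1.521, -0, 1.321, -0.067], TCP at [0.419, 0.357, 0.231] pointing down, gripper open.
Joint ranges: [-3.03, 3.03], [-0.79, 2.21], [0.23, 2.52], [-1.04, 4.18], [0, 3.07], [-2.55, 2.55]. Speed limits (rad/s): [2.22, 2.22, 2.57, 3.14, 3.14, 3.14].

### API

Orientations are given as a 3x3 rotation matrix whose columns are the frame's x, y, z axes.
In Python, from plant import bot gives the robot as it stands. The module is installed in compiled form; this text tells all that it offers.
- The arm moves only by the shell command python3 -m jog 'ROWS'. ROWS is JSON, a list of rows, each an object of numbers: "x", "y", "z": the shift along the tool's x, y, z in cm; "turn": the turn about the tool's z in degrees; "claw": the opening, from 0 (shut) to 1 (fully open). A call has 1 to 12 rows; each row is the pose to reach, as a shift and turn from the pose commanded when the call began, along the tool's axes at that moment; what a row does not reach only later rows make up. A row lasts 1/12 s, in which the tool goes at most 41.7 mm and 7.16 degrees, less where a joint would pass 70% of its speed; a pose out of reach is approached as far as the arm can. A call with a gripper value outside its range is refused whole. The fingers move at their own pace and stop on an object; the grip force is fixed at half the most. Time passes only in rows, so rows that repeat a pose let the fingers close. It gives the time, the measured TCP pose, the force and the opening at its end, in the units of the state.
- bot.state(): the state, without advancing time (a new reading comes with each control period).
- bot.camera(name): name is "side" or "top"; returns the picture (480x640x3 uint8, red, green, blue); there is no depth.
- bot.camera_model(name): a dict with "K" (3x3 intrinsics, pixels), "D" ([k1, k2, p1, p2, k3] as OpenCV has them; the pictures are not rectified), "R" (3x3) and "t" (3): a world point X has camera coordinates R X + t. Camera axes: x right, y down, z forward; pixel columns grow to the right and rows downward; lengths in m; the calibration is good to about 2 mm. A picture is of the moment at which its call begins. camera_model takes no time and is no camera call.
- bot.close_job(): hands the job in, once; it reports no verdict.
Trained networks look in the newest picture that a camera, given by its name, has taken for a name from the list of things; names that differ only in an ending like _2 or _b are one class to them, and where a whole thing is asked for, a point or a joint stands for the part that bears it (a point fixed in the world has none). Each returns a list of dicts, best first, with "conf" (0 to 1); they miss things now and then, are a little off and sometimes report something else, mostly with a low value. They report only what shows in the picture. A call takes as long as a camera call. They do not tell look-alikes from the thing itself.
- bot.trace(camera, name): "region" (480x640 bool, what is visible of it).
- bot.pinpoint(camera, name): "position" ([x, y, z] in m, in world coordinates, good to about 4 mm: a listed point, or the origin of a listed thing).
The state is a dict: "time_s": time; "joint_pos": joint angles; "joint_vel": joint speeds; "joint_torque": joint torques, N m; "tool_pos": TCP position; "orientation": TCP orientation; "contact_force": force on the tool from outside, world axes, zero at the start; "torque": the same for the moment, N m; "opening": opening from 0.0 (shut) to 1.0 (fully open).
Only numpy, scipy, OpenCV 4.12 (cv2) and the standard library are available. Lean on these libraries where they do the work, as an engineer would, in place of code of your own. Each camera call takes 0.05 s, during which the arm holds its last target. There are 200 camera calls.

## Working session

There is one attempt and no reset: what is moved stays moved. The work goes in short steps, Python scripts to look and compute and a shell command to move; the robot and the scene stay as the last step left them, time stands still between calls to the robot, and variables do not carry over. Pictures are saved under pics/ and viewed, about 12 in all and at most 16, crops included, and the job is handed in when it is done.

```bash
mkdir -p pics; python3 - <<'E'
from plant import bot
import cv2,numpy as np
for c in ("top","side"):
    im=bot.camera(c); cv2.imwrite(f"pics/{c}0.png",im[:,:,::-1])
    m=bot.camera_model(c); print(c,(-np.array(m["R"]).T@np.array(m["t"])).round(3))
    for n in ["gas_nozzle","bolt","flange_nut","spacer","pad_red","pad_mid_1","pad_end","tube_bush","driver"]:
        print(n,[(np.round(d["position"],3).tolist(),round(d["conf"],2)) for d in bot.pinpoint(c,n)])
s=bot.state();print(s["time_s"],s["tool_pos"],np.round(s["orientation"],3).tolist())
E
```

```text
top [0.306 0.095 1.251]
gas_nozzle [([0.348, -0.14, 0.001], 0.69), ([0.459, -0.221, -0.001], 0.44), ([0.62, 0.065, 0.004], 0.21)]
bolt [([0.568, -0.086, -0.005], 0.59)]
flange_nut [([0.579, -0.188, 0.0], 0.93), ([0.682, -0.112, -0.001], 0.91), ([0.621, -0.028, 0.004], 0.59), ([0.452, -0.221, 0.001], 0.28)]
spacer [([0.451, -0.129, -0.002], 0.5), ([0.621, 0.068, 0.0], 0.34)]
pad_red [([0.373, 0.268, 0.006], 0.87)]
pad_mid_1 [([0.428, 0.272, 0.007], 0.7), ([0.492, 0.284, 0.009], 0.62)]
pad_end [([0.549, 0.287, 0.006], 0.84)]
tube_bush [([0.62, 0.067, 0.002], 0.74)]
driver []
side [ 0.61  -0.778  0.705]
gas_nozzle [([0.453, -0.223, -0.001], 0.89), ([0.352, -0.137, 0.002], 0.79)]
bolt [([0.567, -0.087, -0.001], 0.66)]
flange_nut [([0.621, -0.032, 0.002], 0.87), ([0.683, -0.111, 0.003], 0.85), ([0.581, -0.187, 0.003], 0.74)]
spacer [([0.453, -0.127, 0.003], 0.76)]
pad_red []
pad_mid_1 []
pad_end [([0.552, 0.289, 0.01], 0.56)]
tube_bush [([0.623, 0.065, -0.001], 0.95)]
driver [([0.438, 0.439, 0.003], 0.85), ([0.622, 0.065, -0.0], 0.69)]
1.0 [0.41853117 0.35681847 0.23128154] [[-0.649, 0.761, 0.0], [0.761, 0.649, -0.0], [-0.0, 0.0, -1.0]]
```

View pics/top0.png

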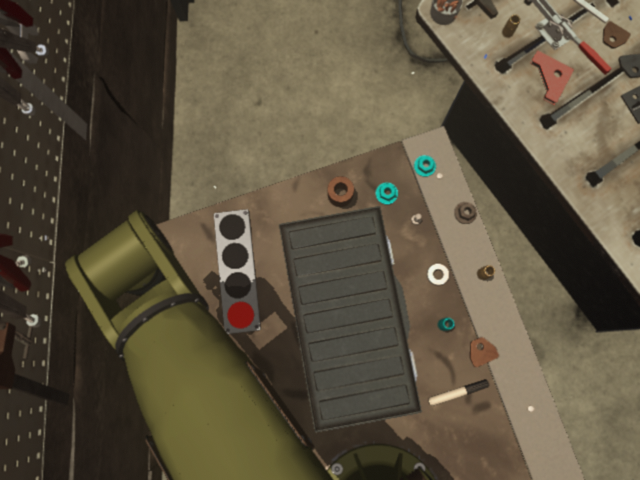

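```bash
python3 - <<'E'
import cv2,numpy as np
from plant import bot
im=cv2.imread("pics/side0.png")
m=bot.camera_model("side");K,D,R,t=[np.array(m[k],float) for k in "KDRt"]
P=np.array([[.352,-.137,0],[.453,-.222,0],[.568,-.087,0],[.58,-.188,0],[.683,-.112,0],[.621,-.03,0],[.452,-.128,0]])
p=cv2.projectPoints(P,cv2.Rodrigues(R)[0],t,K,D)[0][:,0];print(p.round())
a=p.min(0)-50;b=p.max(0)+40
a=np.maximum(a,0).astype(int);b=b.astype(int)
c=im[a[1]:b[1],a[0]:b[0]];print(a,b,c.shape)
f=min(800/c.shape[1],600/c.shape[0]);cv2.imwrite("pics/side_crop.png",cv2.resize(c,None,fx=f,fy=f,interpolation=2))
E
```

```text
[[227. 316.]
 [270. 355.]
 [339. 306.]
 [341. 345.]
 [397. 319.]
 [366. 288.]
 [278. 317.]]
[177 238] [436 394] (156, 259, 3)
```

View pics/side_crop.png

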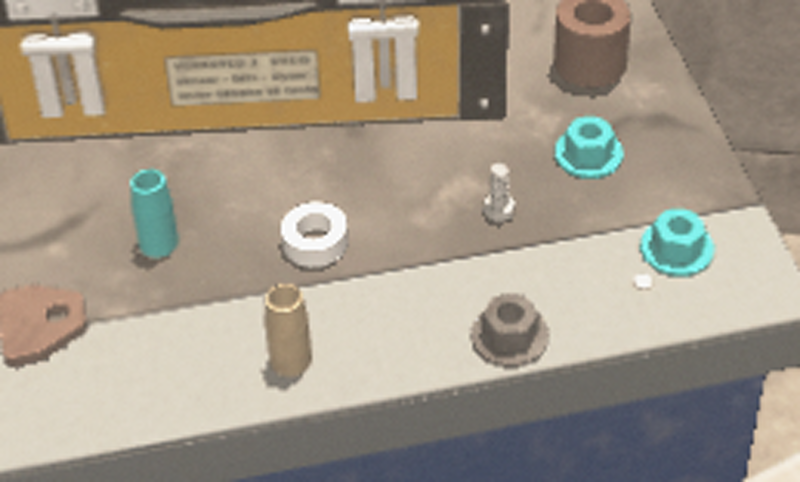

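The top view shows the pads in a column at x≈240, red at the near end (240,315) and black end pad at (232,227).

- **Nozzle-like:** brass at top (486,272) and turquoise at (447,324). Brass is the one meant.
- **Nut-like:** dark steel at (465,212), turquoise at (387,193) and (425,165). Steel is the one meant.

The enlarged side crop confirms both picks: brass nozzle at crop (287,330), steel nut at crop (510,330).

Next I refine positions from the masks and work out the moves.

```bash
cat > h.py <<'E'
import cv2,numpy as np
from plant import bot
def ray(c,px,z):
    m=bot.camera_model(c);K,D,R,t=[np.array(m[k],float) for k in "KDRt"]
    u=cv2.undistortPoints(np.array([[px]],float),K,D)[0,0]
    d=R.T@np.array([u[0],u[1],1]);o=-R.T@t
    return (o+d*(z-o[2])/d[2])[:2]
def delta(target,yaw=None):
    "shift in tool cm from present measured pose"
    s=bot.state();return (np.array(s["orientation"]).T@(np.array(target)-s["tool_pos"])*100).round(2)
def cen(mask): 
    y,x=np.nonzero(mask);return x.mean(),y.mean()
E
python3 - <<'E'
from h import *
im=bot.camera("top")
for n,z in [("pad_red",.012),("pad_mid_1",.012),("pad_end",.012),("spacer",.012),("gas_nozzle",.03),("flange_nut",.008),("bolt",.015)]:
    for r in bot.trace("top",n):
        c=cen(r["region"]);print(n,round(r["conf"],2),r["region"].sum(),np.round(c),ray("top",c,z).round(4))
g=cv2.cvtColor(im,cv2.COLOR_RGB2GRAY)[200:350,200:270]
print("circ",[(ray("top",(x+200,y+200),.012).round(4),r) for x,y,r in (cv2.HoughCircles(g,cv2.HOUGH_GRADIENT,1,20,param1=80,param2=10,minRadius=10,maxRadius=16)[0])])
# target first pose: above nozzle
print(delta([.456,-.222,.28]))
E
```

```text
pad_red 0.59 540 [240. 315.] [0.373 0.268]
pad_mid_1 0.8 574 [234. 255.] [0.4918 0.2818]
pad_mid_1 0.71 531 [238. 285.] [0.4328 0.2729]
pad_end 0.73 495 [231. 226.] [0.5516 0.289 ]
spacer 0.54 309 [438. 274.] [ 0.4504 -0.1273]
gas_nozzle 0.7 184 [446. 324.] [ 0.3502 -0.1362]
gas_nozzle 0.55 192 [486. 272.] [ 0.4523 -0.219 ]
gas_nozzle 0.5 75 [416. 219.] [ 0.5611 -0.0855]
flange_nut 0.55 372 [387. 193.] [ 0.6203 -0.0295]
flange_nut 0.54 348 [465. 213.] [ 0.5773 -0.1884]
flange_nut 0.54 324 [424. 166.] [ 0.6779 -0.1089]
circ [(array([0.4918, 0.2814]), np.float32(13.2)), (array([0.3731, 0.2694]), np.float32(13.2)), (array([0.5516, 0.2885]), np.float32(13.2)), (array([0.433 , 0.2763]), np.float32(13.1))]
[-46.48 -34.7   -4.87]
```

```bash
python3 -m jog '[{"x":0,"y":0,"z":-4.9,"turn":-7,"claw":1},{"x":-46.4,"y":-34.6,"z":-4.9,"turn":-56,"claw":1},{"x":-46.4,"y":-34.6,"z":-4.9,"turn":-56,"claw":1},{"x":-46.4,"y":-34.6,"z":-4.9,"turn":-56,"claw":1},{"x":-46.4,"y":-34.6,"z":-4.9,"turn":-56,"claw":1},{"x":-46.4,"y":-34.6,"z":-4.9,"turn":-56,"claw":1},{"x":-46.4,"y":-34.6,"z":-4.9,"turn":-56,"claw":1},{"x":-46.4,"y":-34.6,"z":-4.9,"turn":-56,"claw":1},{"x":-46.4,"y":-34.6,"z":-4.9,"turn":-56,"claw":1},{"x":-46.4,"y":-34.6,"z":-4.9,"turn":-56,"claw":1},{"x":-46.4,"y":-34.6,"z":-4.9,"turn":-56,"claw":1},{"x":-46.4,"y":-34.6,"z":-4.9,"turn":-56,"claw":1}]'
python3 - <<'E'
from h import *
print(delta([.454,-.221,.28]),np.round(bot.state()["orientation"],3).tolist(),np.round(bot.state()["joint_pos"],2))
E
```

```text
time_s: 2.4
tool_pos: [0.4465, -0.0713, 0.2788]
orientation: [[-0.994, -0.113, 0.001], [-0.113, 0.994, -0.0], [-0.001, -0.0, -1.0]]
contact_force: [0.8, 0.3, -0.8]
opening: 1.001
[  0.94 -14.96  -0.12] [[-0.994, -0.113, 0.001], [-0.113, 0.994, -0.0], [-0.001, -0.0, -1.0]] [-0.24  0.04  1.71  0.    1.39 -1.92]
```

```bash
python3 -m jog '[{"x":0.9,"y":-13,"z":0,"turn":0,"claw":1},{"x":0.9,"y":-13,"z":0,"turn":0,"claw":1},{"x":0.9,"y":-13,"z":0,"turn":0,"claw":1},{"x":0.9,"y":-13,"z":0,"turn":0,"claw":1},{"x":0.9,"y":-13,"z":0,"turn":0,"claw":1},{"x":0.9,"y":-13,"z":0,"turn":0,"claw":1}]'
python3 - <<'E'
from h import *
print(delta([.454,-.221,.28]),delta([.454,-.221,.02]))
E
```

```text
time_s: 2.9
tool_pos: [0.4524, -0.1992, 0.2783]
orientation: [[-0.994, -0.112, -0.0], [-0.112, 0.994, 0.0], [0.0, 0.0, -1.0]]
contact_force: [0.2, 0.4, -0.0]
opening: 1.001
[ 0.09 -2.18 -0.17] [ 0.08 -2.19 25.83]
```

```bash
python3 -m jog '[{"x":0.1,"y":-2.2,"z":3,"turn":0,"claw":1},{"x":0.1,"y":-2.2,"z":26.8,"turn":0,"claw":1},{"x":0.1,"y":-2.2,"z":26.8,"turn":0,"claw":1},{"x":0.1,"y":-2.2,"z":26.8,"turn":0,"claw":1},{"x":0.1,"y":-2.2,"z":26.8,"turn":0,"claw":1},{"x":0.1,"y":-2.2,"z":26.8,"turn":0,"claw":1},{"x":0.1,"y":-2.2,"z":26.8,"turn":0,"claw":1},{"x":0.1,"y":-2.2,"z":26.8,"turn":0,"claw":1},{"x":0.1,"y":-2.2,"z":26.8,"turn":0,"claw":1},{"x":0.1,"y":-2.2,"z":26.8,"turn":0,"claw":1}]'
python3 -m jog '[{"x":0,"y":0,"z":0,"turn":0,"claw":0},{"x":0,"y":0,"z":0,"turn":0,"claw":0},{"x":0,"y":0,"z":0,"turn":0,"claw":0},{"x":0,"y":0,"z":0,"turn":0,"claw":0},{"x":0,"y":0,"z":0,"turn":0,"claw":0},{"x":0,"y":0,"z":0,"turn":0,"claw":0},{"x":0,"y":0,"z":0,"turn":0,"claw":0},{"x":0,"y":0,"z":0,"turn":0,"claw":0}]'
python3 - <<'E'
from h import *
im=bot.camera("side")
cv2.imwrite("pics/g1.png",cv2.resize(im[180:420,180:480],None,fx=2.5,fy=2.5)[:,:,::-1])
E
```

```text
time_s: 3.73
tool_pos: [0.4553, -0.2212, 0.0126]
orientation: [[-0.994, -0.114, 0.002], [-0.114, 0.994, -0.001], [-0.002, -0.002, -1.0]]
contact_force: [0.0, 0.5, 0.4]
opening: 1.0
time_s: 4.4
tool_pos: [0.4542, -0.2216, 0.011]
orientation: [[-0.994, -0.112, 0.001], [-0.112, 0.994, -0.0], [-0.0, -0.0, -1.0]]
contact_force: [-2.2, 1.2, 8.3]
opening: 0.278
```

View pics/g1.png

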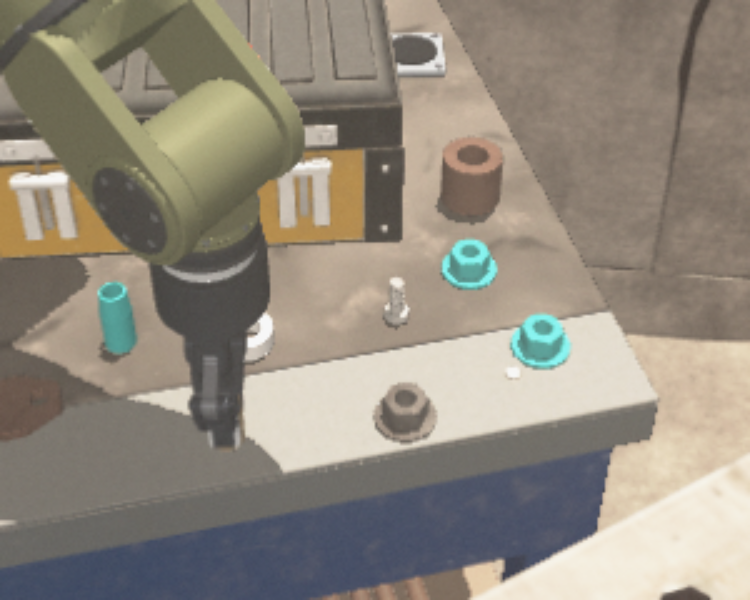

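The gripper holds the nozzle (opening 0.278); the gripper covers it at picture (225,430). Lift and carry.

```bash
python3 -m jog '[{"x":0,"y":0,"z":-27,"turn":0,"claw":0},{"x":0,"y":0,"z":-27,"turn":0,"claw":0},{"x":0,"y":0,"z":-27,"turn":0,"claw":0},{"x":0,"y":0,"z":-27,"turn":0,"claw":0},{"x":0,"y":0,"z":-27,"turn":0,"claw":0},{"x":0,"y":0,"z":-27,"turn":0,"claw":0},{"x":0,"y":0,"z":-27,"turn":0,"claw":0},{"x":2.6,"y":49.6,"z":-27,"turn":0,"claw":0},{"x":2.6,"y":49.6,"z":-27,"turn":0,"claw":0},{"x":2.6,"y":49.6,"z":-27,"turn":0,"claw":0},{"x":2.6,"y":49.6,"z":-27,"turn":0,"claw":0},{"x":2.6,"y":49.6,"z":-27,"turn":0,"claw":0}]'
python3 - <<'E'
from h import *
print(delta([.373,.2685,.281]))
E
```

```text
time_s: 5.45
tool_pos: [0.4188, -0.0144, 0.2805]
orientation: [[-0.994, -0.112, 0.0], [-0.112, 0.994, 0.0], [-0.0, -0.0, -1.0]]
contact_force: [0.5, -0.4, -0.3]
opening: 0.271
[ 1.4  28.62 -0.05]
```

```bash
python3 -m jog '[{"x":1.4,"y":28.5,"z":0,"turn":0,"claw":0},{"x":1.4,"y":28.5,"z":0,"turn":0,"claw":0},{"x":1.4,"y":28.5,"z":0,"turn":0,"claw":0},{"x":1.4,"y":28.5,"z":0,"turn":0,"claw":0},{"x":1.4,"y":28.5,"z":0,"turn":0,"claw":0},{"x":1.4,"y":28.5,"z":0,"turn":0,"claw":0},{"x":1.4,"y":28.5,"z":0,"turn":0,"claw":0},{"x":1.4,"y":28.5,"z":0,"turn":0,"claw":0},{"x":1.4,"y":28.5,"z":0,"turn":0,"claw":0},{"x":1.4,"y":28.5,"z":0,"turn":0,"claw":0}]'
python3 - <<'E'
from h import *
print(delta([.373,.2685,.024]))
im=bot.camera("side")
cv2.imwrite("pics/c1.png",cv2.resize(im[0:360,100:500],None,fx=1.5,fy=1.5)[:,:,::-1])
E
```

```text
time_s: 6.28
tool_pos: [0.3738, 0.2653, 0.2803]
orientation: [[-0.994, -0.113, -0.0], [-0.113, 0.994, -0.0], [0.0, -0.0, -1.0]]
contact_force: [0.0, 0.6, -0.2]
opening: 0.275
[ 0.03  0.34 25.63]
```

View pics/c1.png

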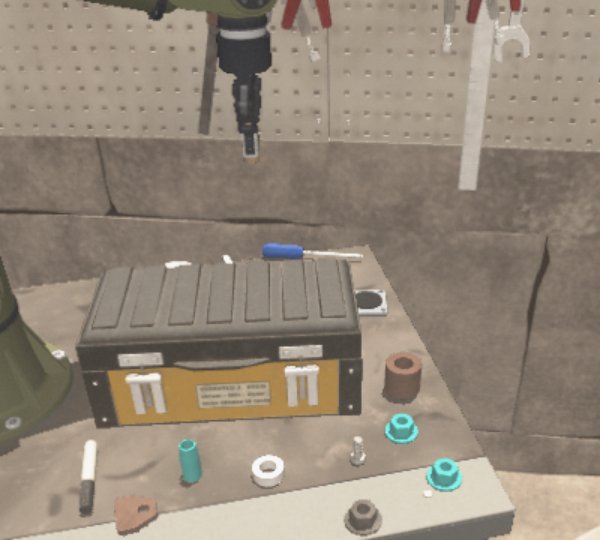

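The nozzle is gone from the bench and sits between the fingers at (252,155). Lower it onto the red pad.

```bash
python3 -m jog '[{"x":0,"y":0.2,"z":23,"turn":0,"claw":0},{"x":0,"y":0.2,"z":23,"turn":0,"claw":0},{"x":0,"y":0.2,"z":23,"turn":0,"claw":0},{"x":0,"y":0.2,"z":23,"turn":0,"claw":0},{"x":0,"y":0.2,"z":23,"turn":0,"claw":0},{"x":0,"y":0.2,"z":23,"turn":0,"claw":0},{"x":0,"y":0.2,"z":24.5,"turn":0,"claw":0},{"x":0,"y":0.2,"z":25.1,"turn":0,"claw":0},{"x":0,"y":0.2,"z":25.5,"turn":0,"claw":0},{"x":0,"y":0.2,"z":25.6,"turn":0,"claw":0},{"x":0,"y":0.2,"z":25.6,"turn":0,"claw":0},{"x":0,"y":0.2,"z":25.6,"turn":0,"claw":0}]'
```

```text
time_s: 7.33
tool_pos: [0.3742, 0.2678, 0.0254]
orientation: [[-0.994, -0.112, 0.002], [-0.112, 0.994, 0.001], [-0.002, 0.001, -1.0]]
contact_force: [-0.6, 0.2, -1.2]
opening: 0.278
```

```bash
python3 -m jog '[{"x":0,"y":0,"z":0.1,"turn":0,"claw":0},{"x":0,"y":0,"z":0.1,"turn":0,"claw":0},{"x":0,"y":0,"z":0.1,"turn":0,"claw":0}]'
python3 -m jog '[{"x":0,"y":0,"z":0,"turn":0,"claw":0.6},{"x":0,"y":0,"z":0,"turn":0,"claw":0.6},{"x":0,"y":0,"z":0,"turn":0,"claw":0.6},{"x":0,"y":0,"z":0,"turn":0,"claw":0.6},{"x":0,"y":0,"z":-26,"turn":0,"claw":0.6},{"x":0,"y":0,"z":-26,"turn":0,"claw":0.6},{"x":0,"y":0,"z":-26,"turn":0,"claw":0.6},{"x":0,"y":0,"z":-26,"turn":0,"claw":0.6},{"x":0,"y":0,"z":-26,"turn":0,"claw":0.6},{"x":0,"y":0,"z":-26,"turn":0,"claw":0.6},{"x":0,"y":0,"z":-26,"turn":0,"claw":0.6},{"x":0,"y":0,"z":-26,"turn":0,"claw":0.6}]'
python3 - <<'E'
from h import *
print(delta([.566,-.087,.281]))
E
```

```text
time_s: 7.58
tool_pos: [0.3738, 0.2678, 0.0238]
orientation: [[-0.994, -0.112, 0.001], [-0.112, 0.994, 0.0], [-0.001, 0.0, -1.0]]
contact_force: [-0.2, 0.7, -0.8]
opening: 0.276
time_s: 8.58
tool_pos: [0.3744, 0.2681, 0.2866]
orientation: [[-0.994, -0.112, 0.005], [-0.112, 0.994, 0.003], [-0.005, 0.003, -1.0]]
contact_force: [1.4, 0.6, 0.2]
opening: 0.602
[-15.05 -37.44   0.55]
```

```bash
python3 -m jog '[{"x":-15,"y":-37.4,"z":0.2,"turn":0,"claw":0.6},{"x":-15,"y":-37.4,"z":0.2,"turn":0,"claw":0.6},{"x":-15,"y":-37.4,"z":0.2,"turn":0,"claw":0.6},{"x":-15,"y":-37.4,"z":0.2,"turn":0,"claw":0.6},{"x":-15,"y":-37.4,"z":0.2,"turn":0,"claw":0.6},{"x":-15,"y":-37.4,"z":0.2,"turn":0,"claw":0.6},{"x":-15,"y":-37.4,"z":0.2,"turn":0,"claw":0.6},{"x":-15,"y":-37.4,"z":0.2,"turn":0,"claw":0.6},{"x":-15,"y":-37.4,"z":0.2,"turn":0,"claw":0.6},{"x":-15,"y":-37.4,"z":0.2,"turn":0,"claw":0.6},{"x":-15,"y":-37.4,"z":0.2,"turn":0,"claw":0.6},{"x":-15,"y":-37.4,"z":0.2,"turn":0,"claw":0.6}]'
python3 - <<'E'
from h import *
print(delta([.5665,-.087,.12]),delta([.5665,-.087,.004]))
im=bot.camera("top")
cv2.imwrite("pics/t2.png",cv2.resize(im[150:350,190:500],None,fx=2.5,fy=2.5)[:,:,::-1])
E
```

```text
time_s: 9.58
tool_pos: [0.5645, -0.0882, 0.2791]
orientation: [[-0.994, -0.11, -0.003], [-0.11, 0.994, 0.001], [0.003, 0.001, -1.0]]
contact_force: [-0.7, 0.0, -0.1]
opening: 0.599
[-0.26  0.08 15.91] [-0.29  0.06 27.51]
```

View pics/t2.png

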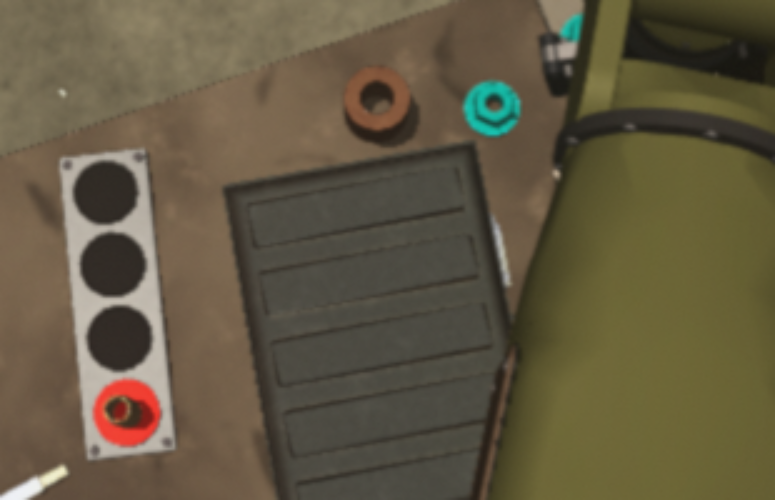

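The nozzle stands on the red pad (crop (122,411), pad centre (127,412)). Next I check the clearance from the box edge to the bolt.

```bash
python3 - <<'E'
from h import *
for p in [(474,145),(226,188),(512,290),(506,335)]: print(ray("top",(p[0]/2.5+190,p[1]/2.5+150),.165).round(3))
E
python3 -m jog '[{"x":-0.3,"y":0.1,"z":4,"turn":0,"claw":0.6},{"x":-0.3,"y":0.1,"z":13,"turn":0,"claw":0.6},{"x":-0.3,"y":0.1,"z":13,"turn":0,"claw":0.6},{"x":-0.3,"y":0.1,"z":13,"turn":0,"claw":0.6},{"x":-0.3,"y":0.1,"z":13,"turn":0,"claw":0.6},{"x":-0.3,"y":0.1,"z":13,"turn":0,"claw":0.6}]'
python3 - <<'E'
from h import *
print(delta([.5665,-.087,.004]))
im=bot.camera("side")
cv2.imwrite("pics/b1.png",cv2.resize(im[180:380,240:440],None,fx=3,fy=3)[:,:,::-1])
E
```

```text
[ 0.553 -0.   ]
[0.523 0.177]
[ 0.448 -0.025]
[ 0.416 -0.02 ]
time_s: 10.13
tool_pos: [0.5682, -0.0853, 0.1534]
orientation: [[-0.994, -0.113, 0.002], [-0.113, 0.994, -0.0], [-0.002, -0.001, -1.0]]
contact_force: [0.1, -0.2, 0.8]
opening: 0.599
[ 0.22 -0.14 14.94]
```

View pics/b1.png

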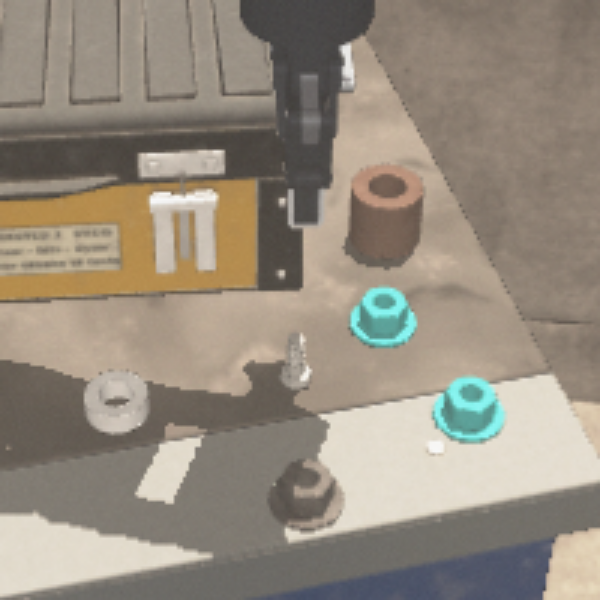

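Clear of the box. The bolt is at (297,375) in the crop, as measured. Descend to grip the shank above the head.

```bash
python3 -m jog '[{"x":0.2,"y":-0.1,"z":13.8,"turn":0,"claw":0.6},{"x":0.2,"y":-0.1,"z":13.8,"turn":0,"claw":0.6},{"x":0.2,"y":-0.1,"z":13.8,"turn":0,"claw":0.6},{"x":0.2,"y":-0.1,"z":13.8,"turn":0,"claw":0.6},{"x":0.2,"y":-0.1,"z":13.8,"turn":0,"claw":0.6},{"x":0.2,"y":-0.1,"z":13.8,"turn":0,"claw":0.6},{"x":0.2,"y":-0.1,"z":13.8,"turn":0,"claw":0.6}]'
python3 -m jog '[{"x":0,"y":0,"z":0,"turn":0,"claw":0},{"x":0,"y":0,"z":0,"turn":0,"claw":0},{"x":0,"y":0,"z":0,"turn":0,"claw":0},{"x":0,"y":0,"z":0,"turn":0,"claw":0},{"x":0,"y":0,"z":0,"turn":0,"claw":0},{"x":0,"y":0,"z":0,"turn":0,"claw":0},{"x":0,"y":0,"z":0,"turn":0,"claw":0}]'
python3 - <<'E'
from h import *
print(delta([.4328,.275,.281]))
E
```

```text
time_s: 10.77
tool_pos: [0.5676, -0.0874, 0.0168]
orientation: [[-0.994, -0.112, 0.005], [-0.112, 0.994, -0.001], [-0.005, -0.002, -1.0]]
contact_force: [0.3, 0.2, 0.1]
opening: 0.602
time_s: 11.35
tool_pos: [0.5665, -0.0872, 0.015]
orientation: [[-0.994, -0.112, 0.002], [-0.112, 0.994, -0.0], [-0.002, -0.001, -1.0]]
contact_force: [-1.7, 0.3, 9.9]
opening: 0.159
[  9.16  37.47 -26.65]
```

Holding the shank (about 13 mm). Lift and carry.

```bash
python3 -m jog '[{"x":0,"y":0,"z":-26.7,"turn":0,"claw":0},{"x":0,"y":0,"z":-26.7,"turn":0,"claw":0},{"x":0,"y":0,"z":-26.7,"turn":0,"claw":0},{"x":0,"y":0,"z":-26.7,"turn":0,"claw":0},{"x":0,"y":0,"z":-26.7,"turn":0,"claw":0},{"x":0,"y":0,"z":-26.7,"turn":0,"claw":0},{"x":0,"y":0,"z":-26.7,"turn":0,"claw":0},{"x":9.2,"y":37.5,"z":-26.7,"turn":0,"claw":0},{"x":9.2,"y":37.5,"z":-26.7,"turn":0,"claw":0},{"x":9.2,"y":37.5,"z":-26.7,"turn":0,"claw":0},{"x":9.2,"y":37.5,"z":-26.7,"turn":0,"claw":0},{"x":9.2,"y":37.5,"z":-26.7,"turn":0,"claw":0}]'
python3 - <<'E'
from h import *
print(delta([.4328,.275,.281]))
E
```

```text
time_s: 12.35
tool_pos: [0.4925, 0.11, 0.281]
orientation: [[-0.994, -0.112, 0.001], [-0.112, 0.994, 0.0], [-0.001, 0.0, -1.0]]
contact_force: [0.9, -0.5, -1.0]
opening: 0.152
[ 4.08 17.07 -0.  ]
```

```bash
python3 -m jog '[{"x":4.1,"y":17.1,"z":0,"turn":0,"claw":0},{"x":4.1,"y":17.1,"z":0,"turn":0,"claw":0},{"x":4.1,"y":17.1,"z":0,"turn":0,"claw":0},{"x":4.1,"y":17.1,"z":0,"turn":0,"claw":0},{"x":4.1,"y":17.1,"z":0,"turn":0,"claw":0},{"x":4.1,"y":17.1,"z":0,"turn":0,"claw":0},{"x":4.1,"y":17.1,"z":0,"turn":0,"claw":0}]'
python3 - <<'E'
from h import *
print(delta([.4328,.275,.027]))
im=bot.camera("side")
cv2.imwrite("pics/b2.png",cv2.resize(im[0:200,200:400],None,fx=2.5,fy=2.5)[:,:,::-1])
E
```

```text
time_s: 12.93
tool_pos: [0.4336, 0.2738, 0.2806]
orientation: [[-0.994, -0.114, 0.0], [-0.114, 0.994, -0.0], [-0.0, -0.0, -1.0]]
contact_force: [0.3, -0.4, 0.0]
opening: 0.153
[ 0.07  0.13 25.36]
```

View pics/b2.png

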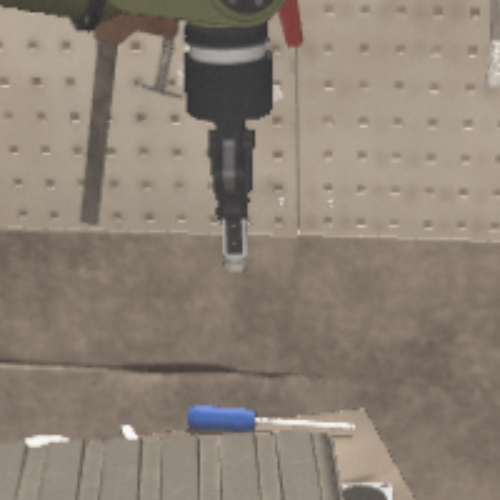

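The bolt head shows just below the fingertips at (235,265). Lower it.

```bash
python3 -m jog '[{"x":0,"y":0.1,"z":23,"turn":0,"claw":0},{"x":0,"y":0.1,"z":23,"turn":0,"claw":0},{"x":0,"y":0.1,"z":23,"turn":0,"claw":0},{"x":0,"y":0.1,"z":23,"turn":0,"claw":0},{"x":0,"y":0.1,"z":23,"turn":0,"claw":0},{"x":0,"y":0.1,"z":23,"turn":0,"claw":0},{"x":0,"y":0.1,"z":24.4,"turn":0,"claw":0},{"x":0,"y":0.1,"z":25,"turn":0,"claw":0},{"x":0,"y":0.1,"z":25.3,"turn":0,"claw":0},{"x":0,"y":0.1,"z":25.4,"turn":0,"claw":0},{"x":0,"y":0.1,"z":25.4,"turn":0,"claw":0},{"x":0,"y":0.1,"z":25.4,"turn":0,"claw":0}]'
python3 -m jog '[{"x":0,"y":0,"z":0,"turn":0,"claw":0},{"x":0,"y":0,"z":0,"turn":0,"claw":0}]'
```

```text
time_s: 13.98
tool_pos: [0.4342, 0.2748, 0.0274]
orientation: [[-0.994, -0.112, 0.002], [-0.112, 0.994, 0.001], [-0.002, 0.001, -1.0]]
contact_force: [0.1, 0.6, 0.6]
opening: 0.156
time_s: 14.15
tool_pos: [0.4339, 0.2749, 0.0271]
orientation: [[-0.994, -0.112, 0.001], [-0.112, 0.994, 0.001], [-0.001, 0.0, -1.0]]
contact_force: [0.5, -1.3, 2.9]
opening: 0.164
```

```bash
python3 -m jog '[{"x":0,"y":0,"z":0,"turn":0,"claw":0.8},{"x":0,"y":0,"z":0,"turn":0,"claw":0.8},{"x":0,"y":0,"z":0,"turn":0,"claw":0.8},{"x":0,"y":0,"z":0,"turn":0,"claw":0.8},{"x":0,"y":0,"z":-25.5,"turn":0,"claw":0.8},{"x":0,"y":0,"z":-25.5,"turn":0,"claw":0.8},{"x":0,"y":0,"z":-25.5,"turn":0,"claw":0.8},{"x":0,"y":0,"z":-25.5,"turn":0,"claw":0.8},{"x":0,"y":0,"z":-25.5,"turn":0,"claw":0.8},{"x":0,"y":0,"z":-25.5,"turn":0,"claw":0.8},{"x":0,"y":0,"z":-25.5,"turn":0,"claw":0.8},{"x":0,"y":0,"z":-25.5,"turn":0,"claw":0.8}]'
python3 - <<'E'
from h import *
print(delta([.579,-.188,.281]))
E
```

```text
time_s: 15.15
tool_pos: [0.4342, 0.2751, 0.2841]
orientation: [[-0.994, -0.112, 0.005], [-0.112, 0.994, 0.002], [-0.005, 0.002, -1.0]]
contact_force: [0.8, 1.0, -1.5]
opening: 0.803
[ -9.18 -47.65   0.27]
```

```bash
python3 -m jog '[{"x":-9.2,"y":-47.6,"z":0.1,"turn":0,"claw":0.8},{"x":-9.2,"y":-47.6,"z":0.1,"turn":0,"claw":0.8},{"x":-9.2,"y":-47.6,"z":0.1,"turn":0,"claw":0.8},{"x":-9.2,"y":-47.6,"z":0.1,"turn":0,"claw":0.8},{"x":-9.2,"y":-47.6,"z":0.1,"turn":0,"claw":0.8},{"x":-9.2,"y":-47.6,"z":0.1,"turn":0,"claw":0.8},{"x":-9.2,"y":-47.6,"z":0.1,"turn":0,"claw":0.8},{"x":-9.2,"y":-47.6,"z":0.1,"turn":0,"claw":0.8},{"x":-9.2,"y":-47.6,"z":0.1,"turn":0,"claw":0.8},{"x":-9.2,"y":-47.6,"z":0.1,"turn":0,"claw":0.8},{"x":-9.2,"y":-47.6,"z":0.1,"turn":0,"claw":0.8},{"x":-9.2,"y":-47.6,"z":0.1,"turn":0,"claw":0.8}]'
python3 -m jog '[{"x":0,"y":0,"z":0,"turn":0,"claw":0.8},{"x":0,"y":0,"z":0,"turn":0,"claw":0.8}]'
python3 - <<'E'
from h import *
print(delta([.579,-.188,.003]))
E
```

```text
time_s: 16.15
tool_pos: [0.5784, -0.1914, 0.2779]
orientation: [[-0.994, -0.11, -0.003], [-0.11, 0.994, 0.001], [0.003, 0.001, -1.0]]
contact_force: [0.1, 0.0, 0.1]
opening: 0.799
time_s: 16.32
tool_pos: [0.5781, -0.1889, 0.2779]
orientation: [[-0.994, -0.11, -0.003], [-0.11, 0.994, 0.001], [0.003, 0.002, -1.0]]
contact_force: [-0.8, 0.0, -0.7]
opening: 0.803
[-0.18  0.03 27.49]
```

```bash
python3 -m jog '[{"x":-0.2,"y":0,"z":25,"turn":0,"claw":0.8},{"x":-0.2,"y":0,"z":25,"turn":0,"claw":0.8},{"x":-0.2,"y":0,"z":25,"turn":0,"claw":0.8},{"x":-0.2,"y":0,"z":25,"turn":0,"claw":0.8},{"x":-0.2,"y":0,"z":25,"turn":0,"claw":0.8},{"x":-0.2,"y":0,"z":25,"turn":0,"claw":0.8},{"x":-0.2,"y":0,"z":27.3,"turn":0,"claw":0.8},{"x":-0.2,"y":0,"z":27.7,"turn":0,"claw":0.8},{"x":-0.2,"y":0,"z":27.7,"turn":0,"claw":0.8},{"x":-0.2,"y":0,"z":27.7,"turn":0,"claw":0.8}]'
python3 -m jog '[{"x":0,"y":0,"z":0,"turn":0,"claw":0.3},{"x":0,"y":0,"z":0,"turn":0,"claw":0.3},{"x":0,"y":0,"z":0,"turn":0,"claw":0.3},{"x":0,"y":0,"z":0,"turn":0,"claw":0.3},{"x":0,"y":0,"z":0,"turn":0,"claw":0.3},{"x":0,"y":0,"z":0,"turn":0,"claw":0.3}]'
python3 - <<'E'
from h import *
print(delta([.492,.2815,.281]))
E
```

```text
time_s: 17.15
tool_pos: [0.5811, -0.1873, 0.0049]
orientation: [[-0.994, -0.113, 0.002], [-0.113, 0.994, -0.001], [-0.001, -0.001, -1.0]]
contact_force: [0.7, -0.6, 0.2]
opening: 0.799
time_s: 17.65
tool_pos: [0.5818, -0.1886, 0.0064]
orientation: [[-0.994, -0.112, 0.004], [-0.112, 0.994, -0.002], [-0.004, -0.003, -1.0]]
contact_force: [-4.3, -1.9, 15.4]
opening: 0.421
[  3.54  47.65 -27.6 ]
```

The fingers rode up onto the flange (opening 0.42, force 15 N). Reopen and check before going lower.

```bash
python3 -m jog '[{"x":0,"y":0,"z":0,"turn":0,"claw":0.65},{"x":0,"y":0,"z":0,"turn":0,"claw":0.65},{"x":0,"y":0,"z":0,"turn":0,"claw":0.65},{"x":0,"y":0,"z":0,"turn":0,"claw":0.65},{"x":0,"y":0,"z":0,"turn":0,"claw":0.65},{"x":0,"y":0,"z":0,"turn":0,"claw":0.65}]'
python3 - <<'E'
from h import *
im=bot.camera("side")
cv2.imwrite("pics/n1.png",cv2.resize(im[260:380,270:430],None,fx=5,fy=5,interpolation=2)[:,:,::-1])
E
```

```text
time_s: 18.15
tool_pos: [0.5804, -0.1876, 0.0033]
orientation: [[-0.994, -0.112, -0.0], [-0.112, 0.994, 0.0], [0.0, 0.0, -1.0]]
contact_force: [-0.4, 0.6, -0.1]
opening: 0.65
```

View pics/n1.png

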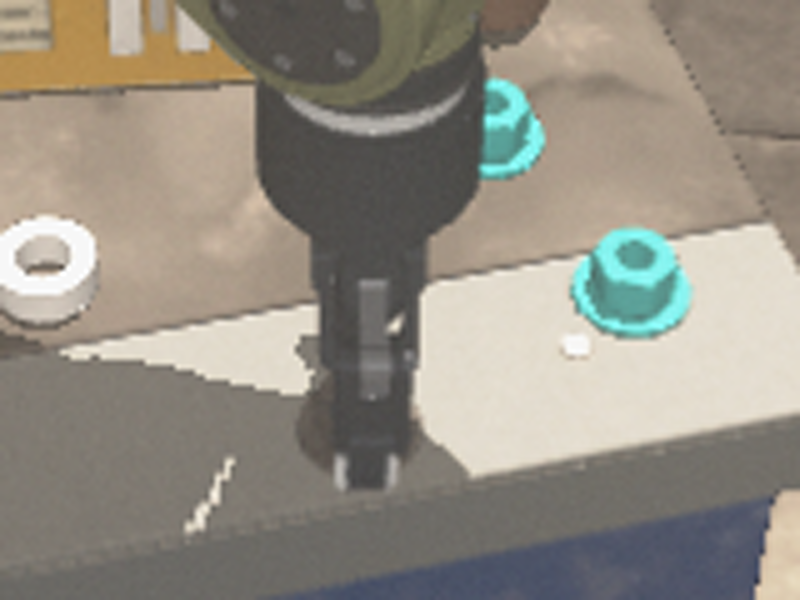

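The nut is still flat between the fingers (centre about (358,430)). Go 6 mm lower and close.

```bash
python3 -m jog '[{"x":0,"y":0,"z":0.2,"turn":0,"claw":0.65},{"x":0,"y":0,"z":0.4,"turn":0,"claw":0.65},{"x":0,"y":0,"z":0.6,"turn":0,"claw":0.65},{"x":0,"y":0,"z":0.6,"turn":0,"claw":0.65},{"x":0,"y":0,"z":0.6,"turn":0,"claw":0.65}]'
python3 -m jog '[{"x":0,"y":0,"z":0,"turn":0,"claw":0.4},{"x":0,"y":0,"z":0,"turn":0,"claw":0.4},{"x":0,"y":0,"z":0,"turn":0,"claw":0.4},{"x":0,"y":0,"z":0,"turn":0,"claw":0.4},{"x":0,"y":0,"z":0,"turn":0,"claw":0.4}]'
```

```text
time_s: 18.62
tool_pos: [0.5804, -0.1876, -0.0028]
orientation: [[-0.994, -0.112, -0.0], [-0.112, 0.994, 0.0], [0.0, 0.0, -1.0]]
contact_force: [0.3, -0.1, 1.1]
opening: 0.645
time_s: 19.03
tool_pos: [0.5809, -0.1879, -0.0019]
orientation: [[-0.994, -0.112, 0.001], [-0.112, 0.994, -0.0], [-0.001, -0.001, -1.0]]
contact_force: [-1.0, 0.4, 5.8]
opening: 0.478
```

```bash
python3 -m jog '[{"x":0,"y":0,"z":0,"turn":0,"claw":0.4},{"x":0,"y":0,"z":0,"turn":0,"claw":0.4},{"x":0,"y":0,"z":0,"turn":0,"claw":0.4},{"x":0,"y":0,"z":0,"turn":0,"claw":0.4}]'
```

```text
time_s: 19.37
tool_pos: [0.5809, -0.1879, -0.0019]
orientation: [[-0.994, -0.112, 0.001], [-0.112, 0.994, -0.001], [-0.001, -0.001, -1.0]]
contact_force: [0.0, 1.2, 5.1]
opening: 0.479
```

```bash
python3 -m jog '[{"x":0,"y":0,"z":-1,"turn":0,"claw":0},{"x":0,"y":0,"z":-2,"turn":0,"claw":0},{"x":0,"y":0,"z":-4,"turn":0,"claw":0},{"x":0,"y":0,"z":-5,"turn":0,"claw":0},{"x":0,"y":0,"z":-5,"turn":0,"claw":0},{"x":0,"y":0,"z":-5,"turn":0,"claw":0}]'
python3 - <<'E'
from h import *
im=bot.camera("side")
cv2.imwrite("pics/n2.png",cv2.resize(im[260:380,270:430],None,fx=5,fy=5,interpolation=2)[:,:,::-1])
E
```

```text
time_s: 19.87
tool_pos: [0.5807, -0.1877, 0.048]
orientation: [[-0.994, -0.112, 0.001], [-0.112, 0.994, -0.0], [-0.001, -0.001, -1.0]]
contact_force: [0.5, -0.4, -0.8]
opening: 0.482
```

View pics/n2.png

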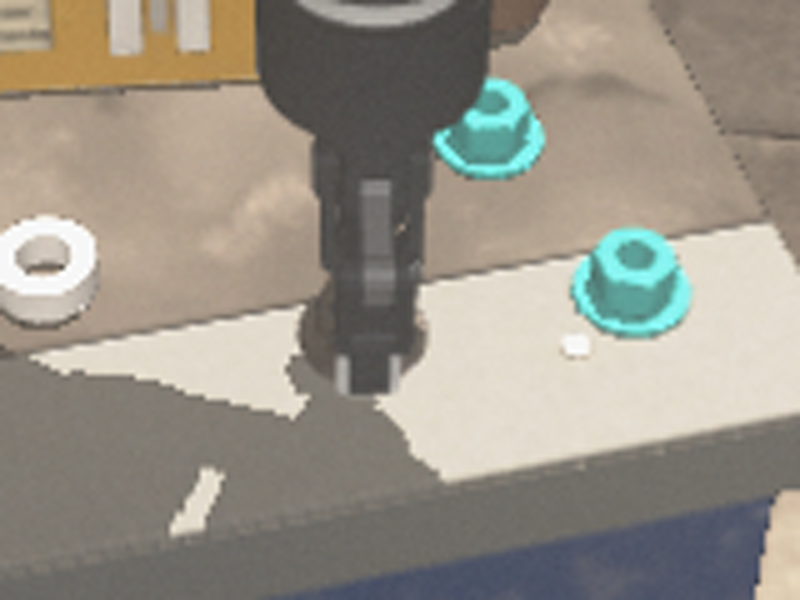

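The nut is lifted with the gripper and level (flange spans 300–427, finger centre at 368). Carry it.

```bash
python3 -m jog '[{"x":0,"y":0,"z":-22.8,"turn":0,"claw":0},{"x":0,"y":0,"z":-22.8,"turn":0,"claw":0},{"x":0,"y":0,"z":-22.8,"turn":0,"claw":0},{"x":0,"y":0,"z":-22.8,"turn":0,"claw":0},{"x":0,"y":0,"z":-22.8,"turn":0,"claw":0},{"x":0,"y":0,"z":-22.8,"turn":0,"claw":0},{"x":3.5,"y":47.6,"z":-22.8,"turn":0,"claw":0},{"x":3.5,"y":47.6,"z":-22.8,"turn":0,"claw":0},{"x":3.5,"y":47.6,"z":-22.8,"turn":0,"claw":0},{"x":3.5,"y":47.6,"z":-22.8,"turn":0,"claw":0},{"x":3.5,"y":47.6,"z":-22.8,"turn":0,"claw":0},{"x":3.5,"y":47.6,"z":-22.8,"turn":0,"claw":0}]'
python3 - <<'E'
from h import *
print(delta([.492,.2815,.281]))
E
```

```text
time_s: 20.92
tool_pos: [0.5333, 0.0598, 0.2744]
orientation: [[-0.994, -0.112, -0.002], [-0.112, 0.994, -0.0], [0.002, 0.0, -1.0]]
contact_force: [0.8, 0.0, -0.1]
opening: 0.475
[ 1.62 22.49 -0.65]
```

```bash
python3 -m jog '[{"x":1.6,"y":22.5,"z":0,"turn":0,"claw":0},{"x":1.6,"y":22.5,"z":0,"turn":0,"claw":0},{"x":1.6,"y":22.5,"z":0,"turn":0,"claw":0},{"x":1.6,"y":22.5,"z":0,"turn":0,"claw":0},{"x":1.6,"y":22.5,"z":0,"turn":0,"claw":0},{"x":1.6,"y":22.5,"z":0,"turn":0,"claw":0},{"x":1.6,"y":22.5,"z":0,"turn":0,"claw":0},{"x":1.6,"y":22.5,"z":0,"turn":0,"claw":0},{"x":1.6,"y":22.5,"z":0,"turn":0,"claw":0}]'
python3 - <<'E'
from h import *
print(delta([.492,.2815,.0105]))
E
```

```text
time_s: 21.67
tool_pos: [0.4932, 0.2792, 0.2746]
orientation: [[-0.994, -0.112, -0.001], [-0.112, 0.994, -0.001], [0.001, -0.001, -1.0]]
contact_force: [-0.2, 0.5, -1.1]
opening: 0.477
[ 0.06  0.26 26.41]
```

```bash
python3 -m jog '[{"x":0,"y":0.1,"z":23,"turn":0,"claw":0},{"x":0,"y":0.1,"z":23,"turn":0,"claw":0},{"x":0,"y":0.1,"z":23,"turn":0,"claw":0},{"x":0,"y":0.1,"z":23,"turn":0,"claw":0},{"x":0,"y":0.1,"z":23,"turn":0,"claw":0},{"x":0,"y":0.1,"z":23,"turn":0,"claw":0},{"x":0,"y":0.1,"z":25,"turn":0,"claw":0},{"x":0,"y":0.1,"z":25.8,"turn":0,"claw":0},{"x":0,"y":0.1,"z":26.2,"turn":0,"claw":0},{"x":0,"y":0.1,"z":26.4,"turn":0,"claw":0},{"x":0,"y":0.1,"z":26.4,"turn":0,"claw":0},{"x":0,"y":0.1,"z":26.4,"turn":0,"claw":0}]'
python3 -m jog '[{"x":0,"y":0,"z":0,"turn":0,"claw":0},{"x":0,"y":0,"z":0,"turn":0,"claw":0}]'
```

```text
time_s: 22.67
tool_pos: [0.4936, 0.2809, 0.0126]
orientation: [[-0.994, -0.112, 0.002], [-0.112, 0.994, 0.001], [-0.002, 0.001, -1.0]]
contact_force: [0.3, 0.1, -1.1]
opening: 0.481
time_s: 22.83
tool_pos: [0.4933, 0.281, 0.0123]
orientation: [[-0.994, -0.112, 0.001], [-0.112, 0.994, 0.001], [-0.001, 0.0, -1.0]]
contact_force: [-0.5, 0.4, -0.3]
opening: 0.482
```

```bash
python3 -m jog '[{"x":0,"y":0,"z":0.1,"turn":0,"claw":0},{"x":0,"y":0,"z":0.2,"turn":0,"claw":0},{"x":0,"y":0,"z":0.2,"turn":0,"claw":0},{"x":0,"y":0,"z":0.2,"turn":0,"claw":0}]'
python3 -m jog '[{"x":0,"y":0,"z":0,"turn":0,"claw":0.75},{"x":0,"y":0,"z":0,"turn":0,"claw":0.75},{"x":0,"y":0,"z":0,"turn":0,"claw":0.75},{"x":0,"y":0,"z":0,"turn":0,"claw":0.75},{"x":0,"y":0,"z":-26.5,"turn":0,"claw":0.75},{"x":0,"y":0,"z":-26.5,"turn":0,"claw":0.75},{"x":0,"y":0,"z":-26.5,"turn":0,"claw":0.75},{"x":0,"y":0,"z":-26.5,"turn":0,"claw":0.75},{"x":0,"y":0,"z":-26.5,"turn":0,"claw":0.75},{"x":0,"y":0,"z":-26.5,"turn":0,"claw":0.75},{"x":0,"y":0,"z":-26.5,"turn":0,"claw":0.75},{"x":0,"y":0,"z":-26.5,"turn":0,"claw":0.75}]'
python3 - <<'E'
from h import *
print(delta([.4515,-.1275,.281]))
E
```

```text
time_s: 23.17
tool_pos: [0.4932, 0.281, 0.0106]
orientation: [[-0.994, -0.113, 0.001], [-0.113, 0.994, 0.0], [-0.001, 0.0, -1.0]]
contact_force: [-4.7, -2.6, 12.7]
opening: 0.478
time_s: 24.17
tool_pos: [0.4939, 0.2813, 0.2791]
orientation: [[-0.994, -0.112, 0.007], [-0.112, 0.994, 0.003], [-0.007, 0.002, -1.0]]
contact_force: [0.5, -0.5, 0.5]
opening: 0.751
[  8.8  -40.14  -0.35]
```

```bash
python3 -m jog '[{"x":8.8,"y":-40,"z":-0.4,"turn":0,"claw":0.75},{"x":8.8,"y":-40,"z":-0.4,"turn":0,"claw":0.75},{"x":8.8,"y":-40,"z":-0.4,"turn":0,"claw":0.75},{"x":8.8,"y":-40,"z":-0.4,"turn":0,"claw":0.75},{"x":8.8,"y":-40,"z":-0.4,"turn":0,"claw":0.75},{"x":8.8,"y":-40,"z":-0.4,"turn":0,"claw":0.75},{"x":8.8,"y":-40,"z":-0.4,"turn":0,"claw":0.75},{"x":8.8,"y":-40,"z":-0.4,"turn":0,"claw":0.75},{"x":8.8,"y":-40,"z":-0.4,"turn":0,"claw":0.75},{"x":8.8,"y":-40,"z":-0.4,"turn":0,"claw":0.75},{"x":8.8,"y":-40,"z":-0.4,"turn":0,"claw":0.75},{"x":8.8,"y":-40,"z":-0.4,"turn":0,"claw":0.75}]'
python3 -m jog '[{"x":8.8,"y":0,"z":0,"turn":0,"claw":0.75}]' >/dev/null; python3 - <<'E'
from h import *
print(bot.state()["tool_pos"],delta([.4515,-.1275,0]))
im=bot.camera("top")
cv2.imwrite("pics/t3.png",cv2.resize(im[200:350,190:500],None,fx=2.5,fy=2.5)[:,:,::-1])
E
```

```text
time_s: 25.17
tool_pos: [0.4499, -0.1278, 0.2773]
orientation: [[-0.994, -0.109, -0.002], [-0.109, 0.994, 0.001], [0.002, 0.001, -1.0]]
contact_force: [0.6, 1.0, -0.4]
opening: 0.751
[ 0.41140063 -0.13086734  0.27579232] [-4.12 -0.19 27.56]
```

View pics/t3.png

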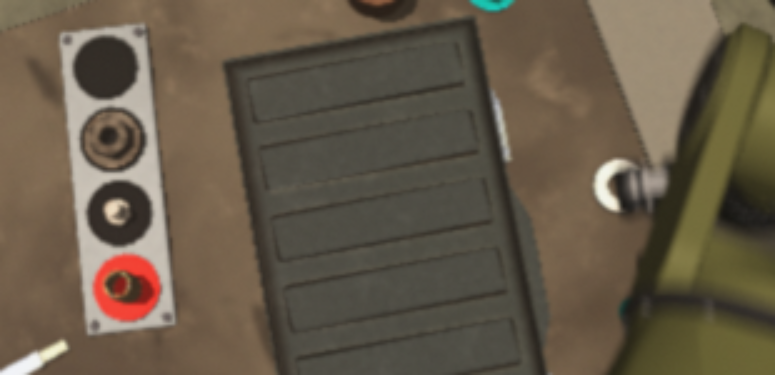

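The nozzle, bolt and nut all stand centred on their pads (125,288), (117,212), (112,140). I mistyped one row, which shifted the tool 4 cm at height without harm. Correct it and descend on the spacer.

```bash
python3 -m jog '[{"x":-4,"y":-0.1,"z":0,"turn":0,"claw":0.75},{"x":-4,"y":-0.1,"z":0,"turn":0,"claw":0.75},{"x":-4,"y":-0.1,"z":4,"turn":0,"claw":0.75},{"x":-4,"y":-0.1,"z":20,"turn":0,"claw":0.75},{"x":-4,"y":-0.1,"z":20,"turn":0,"claw":0.75},{"x":-4,"y":-0.1,"z":20,"turn":0,"claw":0.75},{"x":-4,"y":-0.1,"z":20,"turn":0,"claw":0.75},{"x":-4,"y":-0.1,"z":20,"turn":0,"claw":0.75},{"x":-4,"y":-0.1,"z":20,"turn":0,"claw":0.75}]'
python3 - <<'E'
from h import *
print(delta([.4515,-.1275,0]))
E
```

```text
time_s: 26.05
tool_pos: [0.4484, -0.1267, 0.0779]
orientation: [[-0.994, -0.113, -0.003], [-0.114, 0.994, 0.001], [0.003, 0.002, -1.0]]
contact_force: [0.3, -0.2, 0.3]
opening: 0.751
[-0.32 -0.13  7.79]
```

```bash
python3 -m jog '[{"x":-0.2,"y":-0.1,"z":4,"turn":0,"claw":0.75},{"x":-0.2,"y":-0.1,"z":6.5,"turn":0,"claw":0.75},{"x":-0.2,"y":-0.1,"z":7.3,"turn":0,"claw":0.75},{"x":-0.2,"y":-0.1,"z":7.8,"turn":0,"claw":0.75},{"x":-0.2,"y":-0.1,"z":7.8,"turn":0,"claw":0.75},{"x":-0.2,"y":-0.1,"z":7.8,"turn":0,"claw":0.75},{"x":-0.2,"y":-0.1,"z":7.8,"turn":0,"claw":0.75}]'
python3 -m jog '[{"x":0,"y":0,"z":0,"turn":0,"claw":0},{"x":0,"y":0,"z":0,"turn":0,"claw":0},{"x":0,"y":0,"z":0,"turn":0,"claw":0},{"x":0,"y":0,"z":0,"turn":0,"claw":0},{"x":0,"y":0,"z":0,"turn":0,"claw":0},{"x":0,"y":0,"z":0,"turn":0,"claw":0}]'
python3 - <<'E'
from h import *
print(delta([.5516,.2885,.281]))
E
```

```text
time_s: 26.63
tool_pos: [0.452, -0.1288, 0.0021]
orientation: [[-0.994, -0.112, 0.003], [-0.112, 0.994, -0.001], [-0.002, -0.001, -1.0]]
contact_force: [0.4, 0.1, 0.8]
opening: 0.753
time_s: 27.13
tool_pos: [0.4515, -0.1287, 0.0017]
orientation: [[-0.994, -0.112, 0.001], [-0.112, 0.994, -0.0], [-0.001, -0.001, -1.0]]
contact_force: [-4.5, 2.2, 16.1]
opening: 0.463
[-14.67  40.31 -27.94]
```

```bash
python3 -m jog '[{"x":0,"y":0,"z":-1,"turn":0,"claw":0},{"x":0,"y":0,"z":-3,"turn":0,"claw":0},{"x":0,"y":0,"z":-28,"turn":0,"claw":0},{"x":0,"y":0,"z":-28,"turn":0,"claw":0},{"x":0,"y":0,"z":-28,"turn":0,"claw":0},{"x":0,"y":0,"z":-28,"turn":0,"claw":0},{"x":0,"y":0,"z":-28,"turn":0,"claw":0},{"x":0,"y":0,"z":-28,"turn":0,"claw":0},{"x":0,"y":0,"z":-28,"turn":0,"claw":0},{"x":-14.7,"y":40.3,"z":-28,"turn":0,"claw":0},{"x":-14.7,"y":40.3,"z":-28,"turn":0,"claw":0},{"x":-14.7,"y":40.3,"z":-28,"turn":0,"claw":0}]'
python3 - <<'E'
from h import *
print(delta([.5516,.2885,.281]))
im=bot.camera("side")
cv2.imwrite("pics/s2.png",cv2.resize(im[60:340,180:460],None,fx=2,fy=2)[:,:,::-1])
E
```

```text
time_s: 28.13
tool_pos: [0.4801, -0.0058, 0.281]
orientation: [[-0.994, -0.11, 0.001], [-0.11, 0.994, -0.0], [-0.001, -0.0, -1.0]]
contact_force: [0.3, -0.1, -1.2]
opening: 0.464
[-1.035e+01  2.846e+01  1.000e-02]
```

View pics/s2.png

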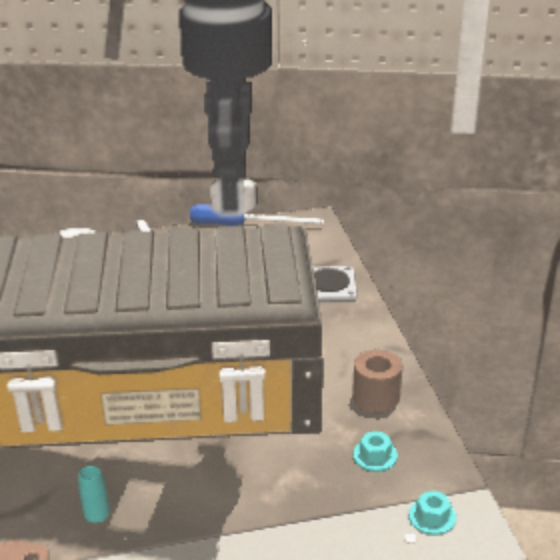

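The spacer is held level at (233,195). Move on to the end pad.

```bash
python3 -m jog '[{"x":-10.3,"y":28.4,"z":0,"turn":0,"claw":0},{"x":-10.3,"y":28.4,"z":0,"turn":0,"claw":0},{"x":-10.3,"y":28.4,"z":0,"turn":0,"claw":0},{"x":-10.3,"y":28.4,"z":0,"turn":0,"claw":0},{"x":-10.3,"y":28.4,"z":0,"turn":0,"claw":0},{"x":-10.3,"y":28.4,"z":0,"turn":0,"claw":0},{"x":-10.3,"y":28.4,"z":0,"turn":0,"claw":0},{"x":-10.3,"y":28.4,"z":0,"turn":0,"claw":0},{"x":-10.3,"y":28.4,"z":0,"turn":0,"claw":0},{"x":-10.3,"y":28.4,"z":0,"turn":0,"claw":0},{"x":-10.3,"y":28.4,"z":0,"turn":0,"claw":0}]'
python3 - <<'E'
from h import *
print(delta([.5516,.2885,.0135]))
E
```

```text
time_s: 29.1
tool_pos: [0.5507, 0.2858, 0.2806]
orientation: [[-0.994, -0.112, -0.0], [-0.112, 0.994, -0.0], [0.0, -0.0, -1.0]]
contact_force: [0.5, -0.5, -0.5]
opening: 0.467
[-0.12  0.27 26.71]
```

```bash
python3 -m jog '[{"x":-0.1,"y":0.1,"z":23,"turn":0,"claw":0},{"x":-0.1,"y":0.1,"z":23,"turn":0,"claw":0},{"x":-0.1,"y":0.1,"z":23,"turn":0,"claw":0},{"x":-0.1,"y":0.1,"z":23,"turn":0,"claw":0},{"x":-0.1,"y":0.1,"z":23,"turn":0,"claw":0},{"x":-0.1,"y":0.1,"z":23,"turn":0,"claw":0},{"x":-0.1,"y":0.1,"z":25,"turn":0,"claw":0},{"x":-0.1,"y":0.1,"z":26,"turn":0,"claw":0},{"x":-0.1,"y":0.1,"z":26.6,"turn":0,"claw":0},{"x":-0.1,"y":0.1,"z":26.6,"turn":0,"claw":0},{"x":-0.1,"y":0.1,"z":26.6,"turn":0,"claw":0},{"x":-0.1,"y":0.1,"z":26.6,"turn":0,"claw":0}]'
python3 -m jog '[{"x":0,"y":0,"z":0,"turn":0,"claw":0},{"x":0,"y":0,"z":0,"turn":0,"claw":0}]'
```

```text
time_s: 30.1
tool_pos: [0.5524, 0.2878, 0.0158]
orientation: [[-0.994, -0.112, 0.002], [-0.112, 0.994, 0.001], [-0.002, 0.001, -1.0]]
contact_force: [-0.4, 0.3, -1.3]
opening: 0.464
time_s: 30.27
tool_pos: [0.552, 0.2879, 0.0151]
orientation: [[-0.994, -0.112, 0.001], [-0.112, 0.994, 0.0], [-0.001, 0.0, -1.0]]
contact_force: [-0.5, 1.0, -1.0]
opening: 0.464
```

```bash
python3 -m jog '[{"x":0,"y":0,"z":0.1,"turn":0,"claw":0},{"x":0,"y":0,"z":0.15,"turn":0,"claw":0},{"x":0,"y":0,"z":0.15,"turn":0,"claw":0},{"x":0,"y":0,"z":0.15,"turn":0,"claw":0}]'
python3 -m jog '[{"x":0,"y":0,"z":0,"turn":0,"claw":0.75},{"x":0,"y":0,"z":0,"turn":0,"claw":0.75},{"x":0,"y":0,"z":0,"turn":0,"claw":0.75},{"x":0,"y":0,"z":0,"turn":0,"claw":0.75},{"x":0,"y":0,"z":-26.5,"turn":0,"claw":0.75},{"x":0,"y":0,"z":-26.5,"turn":0,"claw":0.75},{"x":0,"y":0,"z":-26.5,"turn":0,"claw":0.75},{"x":0,"y":0,"z":-26.5,"turn":0,"claw":0.75},{"x":0,"y":0,"z":-26.5,"turn":0,"claw":0.75},{"x":0,"y":0,"z":-26.5,"turn":0,"claw":0.75},{"x":0,"y":0,"z":-26.5,"turn":0,"claw":0.75},{"x":0,"y":0,"z":-26.5,"turn":0,"claw":0.75}]'
python3 -m jog '[{"x":0,"y":-24,"z":0,"turn":0,"claw":0.75},{"x":0,"y":-24,"z":0,"turn":0,"claw":0.75},{"x":0,"y":-24,"z":0,"turn":0,"claw":0.75},{"x":0,"y":-24,"z":0,"turn":0,"claw":0.75},{"x":0,"y":-24,"z":0,"turn":0,"claw":0.75},{"x":0,"y":-24,"z":0,"turn":0,"claw":0.75},{"x":0,"y":-24,"z":0,"turn":0,"claw":0.75},{"x":0,"y":-24,"z":0,"turn":0,"claw":0.75},{"x":0,"y":-24,"z":0,"turn":0,"claw":0.75},{"x":0,"y":-24,"z":0,"turn":0,"claw":0.75}]'
python3 - <<'E'
from h import *
im=bot.camera("top")
cv2.imwrite("pics/t4.png",cv2.resize(im[180:350,170:330],None,fx=3.5,fy=3.5,interpolation=2)[:,:,::-1])
for n in ["gas_nozzle","bolt","flange_nut","spacer"]: print(n,[(np.round(d["position"],3).tolist(),round(d["conf"],2)) for d in bot.pinpoint("top",n) if d["position"][1]>.2])
E
```

```text
time_s: 30.6
tool_pos: [0.5519, 0.288, 0.0138]
orientation: [[-0.994, -0.112, 0.001], [-0.112, 0.994, 0.0], [-0.001, 0.0, -1.0]]
contact_force: [-3.1, -1.5, 8.2]
opening: 0.467
time_s: 31.6
tool_pos: [0.5526, 0.2883, 0.2831]
orientation: [[-0.994, -0.112, 0.007], [-0.112, 0.994, 0.003], [-0.007, 0.002, -1.0]]
contact_force: [-0.1, -0.4, 0.1]
opening: 0.752
time_s: 32.43
tool_pos: [0.5785, 0.0504, 0.2775]
orientation: [[-0.994, -0.114, -0.001], [-0.114, 0.994, 0.0], [0.001, 0.0, -1.0]]
contact_force: [0.6, 0.6, -0.1]
opening: 0.747
gas_nozzle [([0.375, 0.269, 0.016], 0.65)]
bolt [([0.436, 0.275, 0.007], 0.47)]
flange_nut [([0.493, 0.282, 0.01], 0.93)]
spacer [([0.553, 0.288, 0.012], 0.7)]
```

View pics/t4.png

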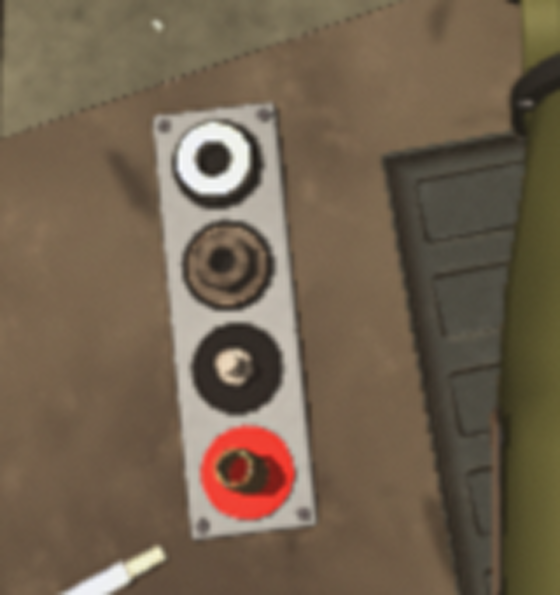

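All four stand upright and centred, measured within about 4 mm of their pads: spacer (215,160), nut (228,262), bolt (236,367), nozzle (240,470). Hand in.

```bash
python3 -c "
from plant import bot
print(bot.close_job())"
```

```text
the job is handed in; nothing more can be done
None
```

The four parts stand upright on the rail in order of height, and I handed the job in at about 33 s of the 125 s allowed. From the red pad, the order is gas nozzle, bolt, steel flanged nut, white spacer at the black end.

**Last checks:** The final top view shows every part upright and centred. The network positions, from the top camera only, are within about 4 mm of the pad centres against the 14 mm allowed. The gripper was open and clear above the tool box, and the force reading was about 1 N or less. I never reached for the bush, the screwdriver or the look-alikes, but I did not measure their positions again at the end.

**What went wrong or disagreed:**
- **Nut grip:** My first grip rode up onto the flange with about 15 N of force. I reopened, went 6 mm lower and gripped it properly.
- **Opening reading:** With the nut held, the gripper reading worked out to about 41 mm instead of 46 mm. The pictures showed the nut held level.
- **Nozzle height:** The network put the placed nozzle's base at 16 mm; its pad's top face is at 12 mm. That is within its stated error.
- **Mistyped row:** One wrong row moved the tool 4 cm sideways at height, with no contact.

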